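Slide a glazed tile home under the bench thickness gauge

TASK

Check the blue glazed tile in the thickness gauge: with the fingertips, push the tile that lies on the gauge's bed square against the side fence and slide it flat under the low bridge, fully home against the end stop, so that the dial's foot rides up and rests on it. Only push the tile, never lift or tip it; do not knock the bridge or its dial, and leave the two jars, the dish and the stamp where they are. Finish with the hand clear.

Things in the scene. Friction and masses are not known exactly. Their poses are not given: they have to be found in the camera images.
- tile: loose flat tile on the gauge's bed, 150 x 100 x 10 mm, 0.3 kg, terracotta with a shiny blue glazed top (not the fixed stack of four such tiles far back left). Origin: centre of its underside; x along its length, towards the end that goes in first; y towards the fence; z up. Starts in front of the bridge, up to 7 degrees askew. Sliding it on the bed takes about 1 N (smooth: friction about 0.3)
- tile_nose (a point): middle of the tile's leading 100 mm edge, half way up its thickness (tile frame 75, 0, 5 mm)
- tile_tail (a point): middle of the tile's trailing 100 mm edge, the one to push home, half way up (tile frame -75, 0, 5 mm)
- tile_fence_edge (a point): middle of the tile's left 150 mm edge, the one that goes against the fence, half way up (tile frame 0, 50, 5 mm)
- gauge: bench thickness gauge, fixed: grey base with a flat metal bed 16 mm above the table, x -220 to 100 mm, y -100 to 95 mm. Origin: on the table top, straight below the dial's spindle; x is the feed direction (away from the robot, turned by up to 0.3 rad), y to the left, z up. A tile home on fence and stop has its origin at x = 0, y = 0, z = 16 mm here, its trailing edge at x = -75 mm
- bridge: low double-bar steel bridge, fixed across the bed, x -20 to 20 mm; underside 13.5 mm above the bed (3.5 mm over the tile), top 37.5 mm above it; side posts leave y = -70 mm to the fence open. On it stands a round dial, 58 mm across, facing the feed end, 57 to 116 mm above the bed (plunger cap to 132 mm). Origin: on the bed below the spindle, axes as the gauge
- spindle (a joint): lift of the dial's spindle in m: 0 with nothing under it (its round foot, a cap of 20 mm radius, then hangs 8 mm above the bed between the bars), about 0.002 with the tile under it. Spring and weight press it down with about 1 N; the tile's edge lifts it by itself when pushed steadily (1 to 2 N more). The red needle turns with it
- jar_black: black glaze test jar, 49 mm across, 64 mm high, standing left of the gauge; origin at the centre of its underside. Bystander
- jar_green: green glaze test jar, 49 mm across, 64 mm high, standing left of the gauge; origin at the centre of its underside. Bystander
- dish: small bisque dish, 72 mm across, 24 mm high, standing left of the gauge's far end; origin at the centre of its underside. Bystander
- stamp: turned wooden stamp, 26 mm across, 60 mm high, standing right of the gauge near the bridge; origin at the centre of its underside. Bystander
- fence (a point): middle of the inner face of the side fence, a steel bar along the left of the bed: gauge x = -60, y = 50 mm, 5 mm above the bed. The bar is 290 mm long, 12 mm thick and 10 mm high
- stop (a point): middle of the near face of the end stop, a steel bar across the far end of the bed: gauge x = 75, y = 0 mm, 5 mm above the bed. The bar reaches from y = -78 mm to the fence, 10 mm high

How it is judged:
At the end, for the whole second after the job is handed in: The tile lies flat and still on the bed under the bridge, its leading edge within 3 mm of the end stop, its left edge within 3.5 mm of the fence and square to it within 0.03 rad, with the dial's foot lifted more than 1.2 mm by it (x of tile_nose in the frame of gauge above 0.072 m and y of tile_fence_edge in the frame of gauge above 0.0465 m and angle between the x axis of tile and the x axis of gauge, either way round below 0.03 rad and z of tile in the frame of gauge below 0.0175 m and angle between tile's own z axis and vertical below 0.02 rad and value of joint spindle above 0.0012 m and linear speed of tile below 0.01 m/s); the robot touches nothing.
It fails at once if the tile is lifted off the bed (more than 4 mm) (z of tile in the frame of gauge above 0.02 m).
It fails at once if the tile is tipped by more than 0.05 rad (angle between tile's own z axis and vertical above 0.05 rad).
It fails at once if the tile is jammed against the bridge (over 12 N) (contact force between tile and bridge above 12 N).
It fails at once if the robot knocks the bridge or its dial (over 5 N) (contact force between any of the arm, the fingers and bridge above 5 N).
It fails at once if a jar, the dish or the stamp is moved by more than 10 mm (distance of any of jar_black, jar_green, dish, stamp from where it was at the start of the episode above 0.01 m).
It also fails if it takes over 54 s, if anything falls off the work surface, if the arm or the gripper's body presses on something with over 40 N, if the wrist force passes 120 N, or if a joint passes its speed limit or range.

ROBOT

A 7-joint arm with a two-finger parallel gripper is mounted at the origin on a cart in front of the work surface, level with it; the furniture and walls round the work are solid. World frame = base frame: x ahead of the robot, y to its left, z up, the work surface at z = 0. Lengths are in m, angles in rad, forces in N, time in s.
With the tool pointing down it reaches from about 0.425 to 0.825 m from the base axis. Payload 3.6 kg.
Tool frame: the origin (TCP) lies at the very end of the fingers, on their centre line; the grasp point (between the pads) lies 19 mm behind it (hold_point_z is the distance from the TCP to the grasp point, in m); z points along the fingers, y is the direction in which the jaws open and shut (so a half turn about z gives the same grasp; the last joint's range is limited). The gripper opens to 85 mm and grips with 20 to 120 N. Pads are 22 mm wide; open, the fingers measure 114 mm over their backs; the gripper's body (76 mm by 85 mm) begins 54 mm behind the grasp point. The pads swing forward as they close: fully open they stand 13 mm farther back than shut.
Start: joints at [-0.026, 0.615, -0.013, 1.423, 0.008, 1.103, -0.04], TCP at [0.65, 0, 0.208] pointing down, gripper open.
Joint ranges: [-3.12, 3.12], [-0.3, 2.06], [-1.34, 1.32], [0.26, 2.42], [-1.36, 4.5], [0.01, 1.98], [-2.84, 2.84]. Speed limits (rad/s): [2.79, 2.79, 3.14, 3.14, 3.14, 3.14, 3.14].

INTERFACE

Orientations are given as a 3x3 rotation matrix whose columns are the frame's x, y, z axes.
In Python, from station import get_obs, capture, camera_info, close_job, outline_of, hold_point_z gives the robot as it stands.
- The arm moves only by the tool jog_arm, never from a script. Its arguments are lists of equal length, an entry for each row: "dp": the shift along the tool's x, y, z in cm, a list of three; "dr": the turn, a rotation vector about the tool's x, y, z in degrees, a list of three. In form: {"dp": [[tx, ty, tz], ...], "dr": [[rx, ry, rz], ...]}. A call has exactly 8 rows; each row shifts and turns the commanded pose from where the row before left it, along the tool's axes as they then stand; what a row does not reach is not made up. A row lasts 1/10 s, in which the tool goes at most 50 mm and 8.59 degrees, less where a joint would pass 70% of its speed; a pose out of reach is approached as far as the arm can. A call is refused whole if a number of a shift passes 5 or a number of a turn 8.59, either way. A call with a gripper value outside its range is refused whole. "grip" is the finger opening in cm, from 0 to 8.54, set as the call begins (left out, the last holds). The fingers move at their own pace and stop on an object; the grip force is fixed at half the most. Time passes only in rows, so rows that do not move let the fingers close, or fill a call up. It gives the time, the measured TCP pose, the force and the opening at its end, in the units of the state.
- get_obs(): the state, without advancing time (a new reading comes with each control period).
- capture(name): name is "scene" or "side" or "wrist"; returns (picture, depth): 480x640x3 uint8, red, green, blue; 480x640 float32, m along the optical axis (not along the pixel's ray), 0 where there is no reading.
- camera_info(name): a dict with "camera_matrix" (3x3 intrinsics, pixels), "R" (3x3) and "t" (3): a world point X has camera coordinates R X + t. Camera axes: x right, y down, z forward; pixel columns grow to the right and rows downward; lengths in m; the calibration is good to about 2 mm. A picture is of the moment at which its call begins: read the wrist's pose just before it. camera_info takes no time and is no camera call; for the wrist camera it gives the pose at the moment of the call.
- close_job(): hands the job in, once; it reports no verdict.
Trained networks look in the newest picture that a camera, given by its name, has taken for a name from the list of things; names that differ only in an ending like _2 or _b are one class to them, and where a whole thing is asked for, a point or a joint stands for the part that bears it (a point fixed in the world has none). Each returns a list of dicts, best first, with "conf" (0 to 1); they miss things now and then, are a little off and sometimes report something else, mostly with a low value. They report only what shows in the picture. A call takes as long as a camera call.
- outline_of(query, camera): "pixels" (480x640 bool, what is visible of it) and "pixel" ([column, row] in pixels, amid what is visible of it).
The state is a dict: "time": time; "joint_pos": joint angles; "joint_vel": joint speeds; "joint_torque": joint torques, N m; "eef_pos": TCP position; "tool_rot": TCP orientation; "contact_force": force on the tool from outside, world axes, zero at the start; "moment": the same for the moment, N m; "gripper_width": opening from 0.0 (shut) to 1.0 (fully open).
Only numpy, scipy, OpenCV 4.12 (cv2) and the standard library are available. Lean on these libraries where they do the work, as an engineer would, in place of code of your own. Each camera call takes 0.05 s, during which the arm holds its last target.

## Working session

There is one attempt and no reset: what is moved stays moved. The work goes in short steps, Python scripts to look and compute and a tool call to move; the robot and the scene stay as the last step left them, time stands still between calls to the robot, and variables do not carry over. Pictures are saved under pics/ and viewed, and the job is handed in when it is done.

Besides the shell and the picture viewer there is one more tool, called after "Call:" as a command line: name --argument value ..., lists and objects as JSON in quotes. jog_arm: Moves the arm, as the interface text tells. Its arguments: {"type":"object","properties":{"dp":{"type":"array"},"dr":{"type":"array"},"grip":{"type":"number"}},"required":["dp","dr"]}

```bash
mkdir -p pics; ls; python3 - <<'E'
from station import *
import cv2,numpy as np
o=get_obs();print({k:np.round(v,3).tolist() if not isinstance(v,float) else v for k,v in o.items()})
print(hold_point_z)
for c in ("scene","side"):
    p,d=capture(c);cv2.imwrite(f"pics/{c}0.png",p[:,:,::-1]);np.save(f"{c}_d.npy",d);
    i=camera_info(c);print(c,i)
    for q in ("tile","gauge","bridge"):
        for r in outline_of(q,c)[:2]:
            m=r["pixels"];print(q,r["conf"],r["pixel"],m.sum())
            if q!="gauge" : np.save(f"{c}_{q}_{int(r['conf']*100)}.npy",m)
E
```

```text
pics
{'time': 0.0, 'joint_pos': [-0.026, 0.616, -0.013, 1.425, 0.008, 1.103, -0.04], 'joint_vel': [-0.0, 0.001, -0.002, -0.0, -0.002, 0.0, 0.001], 'joint_torque': [0.0, -46.922, 0.26, -17.104, 0.01, 0.01, 0.0], 'eef_pos': [0.649, 0.0, 0.207], 'tool_rot': [[-0.0, 1.0, -0.003], [1.0, 0.0, 0.0], [0.0, -0.003, -1.0]], 'contact_force': [-0.618, 0.31, -0.9], 'moment': [0.001, 0.006, -0.011], 'gripper_width': 0.998411484777797}
0.0187
scene {'camera_matrix': array([[608.33537151,   0.        , 305.13679203],
       [  0.        , 608.33537151, 231.47704457],
       [  0.        ,   0.        ,   1.        ]]), 'R': array([[-0.60872661, -0.79319034,  0.01734942],
       [-0.50534194,  0.37077658, -0.77920104],
       [ 0.61162198, -0.4830878 , -0.62653391]]), 't': array([0.38796567, 0.3147123 , 0.63773828])}
tile 0.81 [368.5, 253.1] 4635
gauge 0.93 [315.2, 236.8] 13125
bridge 0.82 [302.1, 204.5] 3819
side {'camera_matrix': array([[605.57013397,   0.        , 326.55110436],
       [  0.        , 605.57013397, 240.58392557],
       [  0.        ,   0.        ,   1.        ]]), 'R': array([[-0.85869589, -0.51204489, -0.02124617],
       [-0.26519792,  0.4794456 , -0.83654168],
       [ 0.43853327, -0.71270046, -0.5474912 ]]), 't': array([0.51803485, 0.18213282, 0.7139576 ])}
tile 0.65 [384.5, 257.0] 3896
gauge 0.97 [320.8, 258.8] 12152
gauge 0.34 [384.1, 256.8] 3997
bridge 0.97 [306.0, 224.0] 3289
```

View pics/scene0.png

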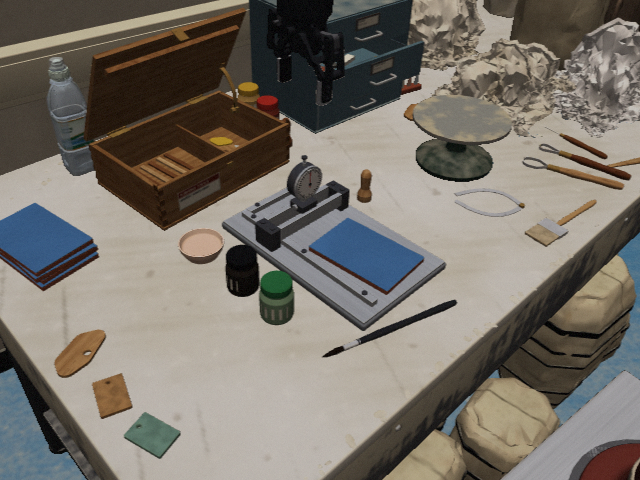

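View pics/side0.png

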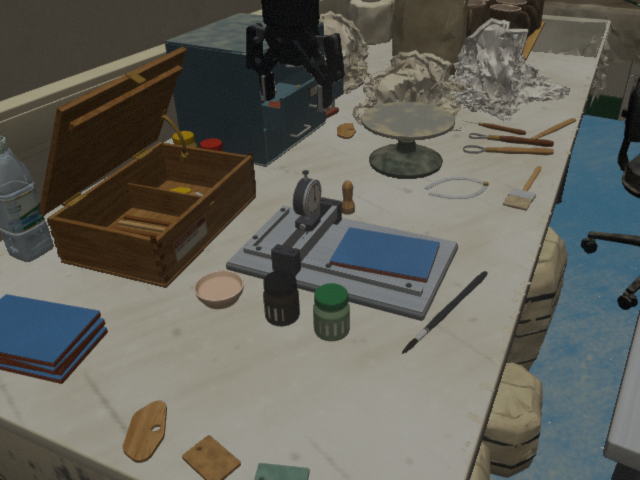

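The scene view shows the tile at about (367,253), in front of the bridge at (305,215). The fence is on the near (left) side, with the jars at (242,270) and (277,297), the dish at (201,245) and the stamp at (366,186). Next I'll measure poses.

```bash
cat > h.py <<'E'
from station import *
import cv2,numpy as np
def rays(cam,uv,z):
    i=camera_info(cam) if isinstance(cam,str) else cam
    K,R,t=i["camera_matrix"],i["R"],i["t"]
    uv=np.atleast_2d(uv).astype(float)
    d=np.c_[(uv-[K[0,2],K[1,2]])/[K[0,0],K[1,1]],np.ones(len(uv))]@R
    c=-R.T@t
    return c+d*((z-c[2])/d[:,2])[:,None]
def proj(cam,X):
    i=camera_info(cam) if isinstance(cam,str) else cam
    p=(np.atleast_2d(X)@i["R"].T+i["t"])@i["camera_matrix"].T
    return p[:,:2]/p[:,2:]
def top(cam,img,z,c,half=0.25,n=1000):
    # rectified overhead view; world x -> up, y -> left
    g=np.linspace(half,-half,n); X,Y=np.meshgrid(c[0]+g,c[1]+g,indexing='ij')
    uv=proj(cam,np.c_[X.ravel(),Y.ravel(),np.full(X.size,z)]).astype(np.float32).reshape(n,n,2)
    return cv2.remap(img,uv[...,0],uv[...,1],cv2.INTER_LINEAR)
def blue(p):
    h=cv2.cvtColor(p,cv2.COLOR_RGB2HSV); return ((h[...,0]>98)&(h[...,0]<125)&(h[...,1]>110)&(h[...,2]>70)).astype(np.uint8)
def tile(cam,p,z=0.026,near=None):
    m=blue(p);n,l,s,cc=cv2.connectedComponentsWithStats(m)
    best=None
    for k in range(1,n):
        if s[k,4]<800: continue
        ct=max(cv2.findContours((l==k).astype(np.uint8),0,cv2.CHAIN_APPROX_NONE)[0],key=len)[:,0]
        w=rays(cam,ct,z)[:,:2]
        r=cv2.minAreaRect((w*1000).astype(np.float32))
        print(cam,k,s[k,4],cc[k].round(),np.round(r[0],1),np.round(r[1],1),round(r[2],2))
E
python3 - <<'E'
from h import *
for c in ("scene","side"):
    p=cv2.imread(f"pics/{c}0.png")[:,:,::-1].copy()
    tile(c,p)
    d=np.load(f"{c}_d.npy")
    t=top(c,p,0.016,(0.62,0.0)); cv2.imwrite(f"pics/top_{c}.png",cv2.resize(t,(600,600))[:,:,::-1])
E
```

```text
scene 1 3702 [ 38. 237.] [847.5 375.7] [152.6 100.7] 15.31
scene 2 4029 [367. 253.] [508.  -18.5] [148.9  99.3] 11.53
side 34 4869 [595. 206.] [ 253.2 -332.8] [134.1 358.1] 5.66
side 36 3425 [386. 252.] [508.5 -19.1] [148.1  98.2] 11.68
side 38 877 [610. 260.] [ 211.9 -169.9] [93.1 94.8] 4.2
side 54 4496 [ 39. 327.] [845.9 370.7] [153.  101.4] 15.53
```

View pics/top_scene.png

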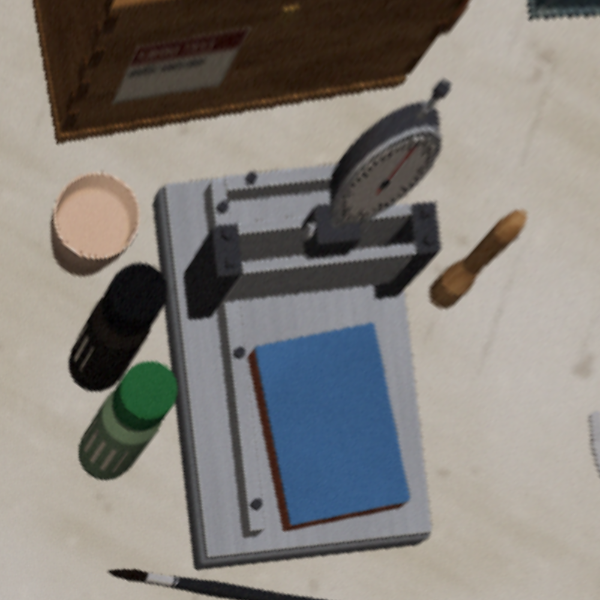

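View pics/top_side.png

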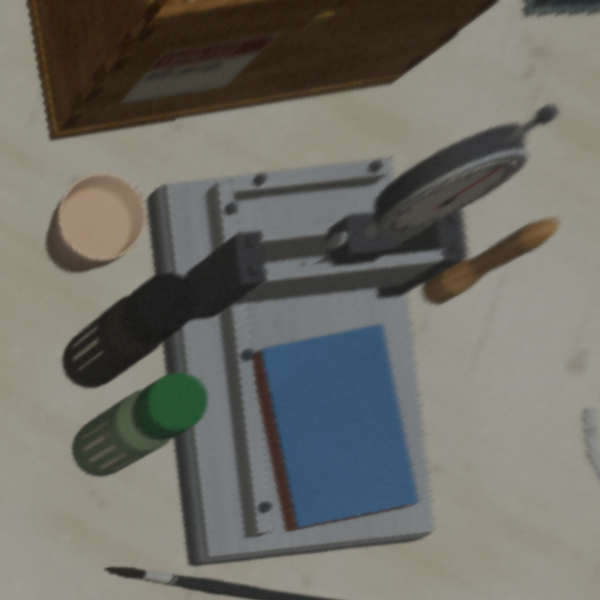

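```bash
cat >> h.py <<'E'
from scipy.optimize import minimize
LINES=[((-215,95,16),(-30,95,16)),((-220,90,16),(-220,-95,16)),((-215,-100,16),(-20,-100,16)),((-200,50,26),(-60,50,26)),((75,20,26),(75,-20,26)),((30,95,16),(95,95,16)),((-200,62,26),(-60,62,26))]
def gaugefit(cam,p,x0):
    g=cv2.GaussianBlur(cv2.cvtColor(p,cv2.COLOR_RGB2GRAY),(0,0),0.8).astype(np.float32)
    gx=cv2.Sobel(g,cv2.CV_32F,1,0);gy=cv2.Sobel(g,cv2.CV_32F,0,1)
    info=camera_info(cam)
    P=[np.linspace(a,b,60)/1000 for a,b in LINES]
    def cost(v):
        c,s=np.cos(v[2]),np.sin(v[2]);tot=0
        for q in P:
            W=np.c_[v[0]+c*q[:,0]-s*q[:,1],v[1]+s*q[:,0]+c*q[:,1],q[:,2]]
            uv=proj(info,W).astype(np.float32)
            d=uv[-1]-uv[0];n=np.array([-d[1],d[0]])/np.hypot(*d)
            a=cv2.remap(gx,uv[:,0].copy(),uv[:,1].copy(),1).ravel();b=cv2.remap(gy,uv[:,0].copy(),uv[:,1].copy(),1).ravel()
            tot-=min(abs((a*n[0]+b*n[1]).mean()),120)
        return tot
    best=min((cost([x0[0]+i*.002,x0[1]+j*.002,x0[2]+k*.008]),i,j,k) for i in range(-5,6) for j in range(-5,6) for k in range(-6,7))
    v=np.array([x0[0]+best[1]*.002,x0[1]+best[2]*.002,x0[2]+best[3]*.008])
    r=minimize(cost,v,method='Nelder-Mead',options=dict(initial_simplex=v+np.array([[0,0,0],[.002,0,0],[0,.002,0],[0,0,.008]]),xatol=1e-5))
    print(cam,np.round(r.x,4),r.fun); return r.x
def draw(cam,p,v):
    c,s=np.cos(v[2]),np.sin(v[2]);o=cv2.resize(p[140:340,200:460],None,fx=3,fy=3)
    for a,b in LINES:
        q=np.array([a,b])/1000;W=np.c_[v[0]+c*q[:,0]-s*q[:,1],v[1]+s*q[:,0]+c*q[:,1],q[:,2]]
        uv=((proj(cam,W)-[200,140])*3).astype(int);cv2.line(o,uv[0].tolist(),uv[1].tolist(),(255,0,0),1)
    return o
E
python3 - <<'E'
from h import *
o=[]
for c in ("scene","side"):
    p=cv2.imread(f"pics/{c}0.png")[:,:,::-1].copy()
    v=gaugefit(c,p,(.632,.010,.108)); o.append(v)
    cv2.imwrite(f"pics/fit_{c}.png",draw(c,p,v)[:,:,::-1])
E
```

```text
scene [0.6235 0.0116 0.0566] -739.7373657226562
side [0.6249 0.0206 0.1102] -722.9205932617188
```

View pics/fit_scene.png

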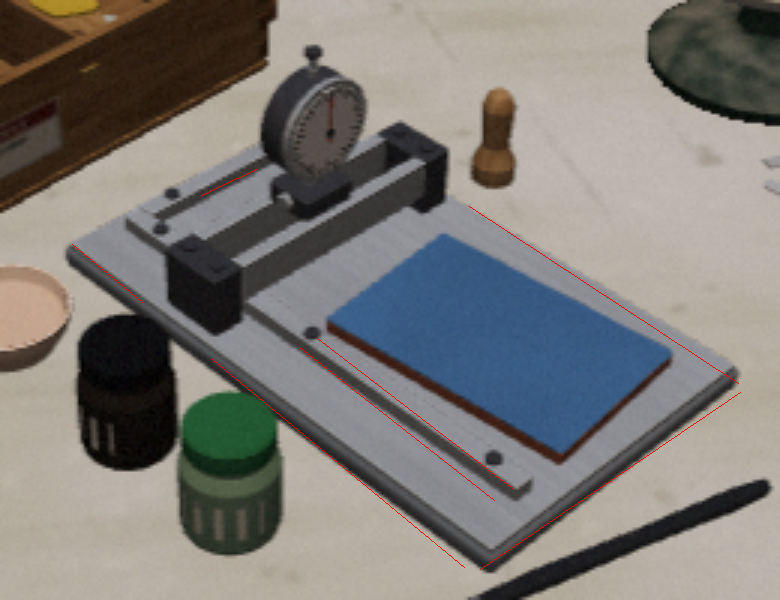

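View pics/fit_side.png

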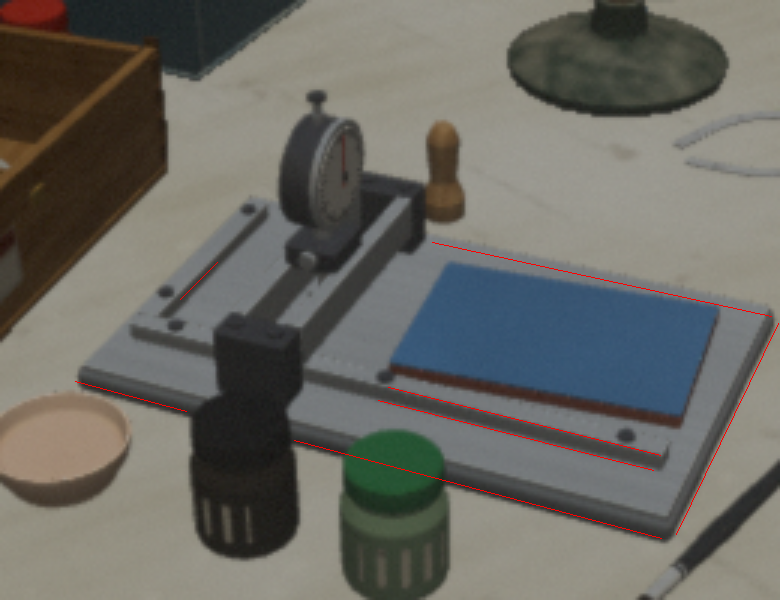

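The automatic fit is visibly off: the red lines miss the fence. I'll pick corners by eye from larger crops instead.

```bash
python3 - <<'E'
import cv2,numpy as np
def crop(c,x,y,w,h,f):
    p=cv2.imread(f"pics/{c}0.png")[y:y+h,x:x+w]; return cv2.resize(p,None,fx=f,fy=f,interpolation=cv2.INTER_CUBIC)
# 8x crops 50x37
a=[crop("scene",350,275,48,36,8),crop("scene",235,190,48,36,8),crop("side",395,275,48,36,8),crop("side",240,225,48,36,8)]
cv2.imwrite("pics/cr.png",np.vstack([np.hstack(a[:2]),np.hstack(a[2:])]))
E
```

```text
(no output)
```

View pics/cr.png

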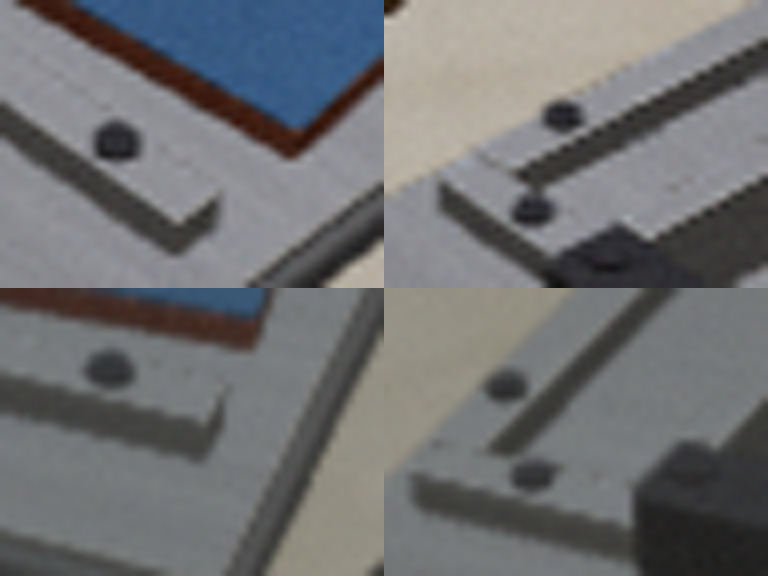

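```bash
python3 - <<'E'
from h import *
from scipy.optimize import least_squares
M=[(-205,62,26),(-205,50,26),(-205,62,16),(85,62,26),(85,62,16),(75,50,26)]
D={"scene":([(178,224),(218,190),(178,256)],(350,275),[(56,185),(56,210),(128,178)],(235,190)),
"side":([(207,137),(225,100),(205,174)],(395,275),[(28,187),(30,220),(106,162)],(240,225))}
def W(v): 
    q=np.array(M)/1000;c,s=np.cos(v[2]),np.sin(v[2]); return np.c_[v[0]+c*q[:,0]-s*q[:,1],v[1]+s*q[:,0]+c*q[:,1],q[:,2]]
U={};
for k,(a,o,b,e) in D.items(): U[k]=np.r_[np.array(o)+(np.array(a)+.5)/8-.5,np.array(e)+(np.array(b)+.5)/8-.5]
I={k:camera_info(k) for k in U}
for ks in (["scene"],["side"],["scene","side"]):
    f=lambda v:np.concatenate([(proj(I[k],W(v))-U[k]).ravel() for k in ks])
    r=least_squares(f,[.632,.01,.108]);print(ks,r.x.round(4),r.fun.round(1))
v=r.x
g=lambda X:(np.array([[np.cos(v[2]),np.sin(v[2])],[-np.sin(v[2]),np.cos(v[2])]])@(np.array(X)-v[:2])).round(4)
print("tile in gauge",g([.508,-.0185]),g([.5085,-.0191]),np.radians(11.6)-v[2])
for q in ("jar_black","jar_green","stamp"):
  for c in ("scene",):
    capture(c); r=outline_of(q,c)[0];m=r["pixels"];ys,xs=np.where(m);k=ys.argmax();print(q,rays(c,[xs[ys>ys.max()-3].mean(),ys.max()],0).round(3))
E
```

```text
['scene'] [0.6311 0.0097 0.1123] [ 0.3 -0.   0.9  0.1 -0.3  1.  -0.5 -1.4 -0.3  0.3 -0.2 -0.8]
['side'] [0.6312 0.0083 0.1104] [ 0.1 -0.2  0.4 -0.4 -0.1  0.8 -0.2 -0.8  0.2  0.4 -0.6 -0.2]
['scene', 'side'] [0.6311 0.0091 0.1113] [ 0.5 -0.1  1.1 -0.  -0.2  0.8 -0.2 -1.5  0.1  0.1  0.1 -0.9  0.1  0.1
  0.3 -0.1 -0.1  1.1 -0.4 -0.4 -0.1  0.7 -0.8  0.1]
tile in gauge [-0.1254 -0.0138] [-0.125  -0.0144] 0.09112468144274077
jar_black [[0.563 0.176 0.   ]]
jar_green [[0.487 0.166 0.   ]]
stamp [[ 0.632 -0.129  0.   ]]
```

Call:
jog_arm --dp '[[0,0,0],[-1.35,-2.67,0],[-1.35,-2.67,0],[-1.35,-2.67,0],[-1.35,-2.67,0],[-1.35,-2.67,0],[-1.35,-2.65,0],[0,0,0]]' --dr '[[0,0,-6.38],[0,0,0],[0,0,0],[0,0,0],[0,0,0],[0,0,0],[0,0,0],[0,0,0]]' --grip 0

```text
time: 1.5
eef_pos: [0.4964, -0.1018, 0.2085]
tool_rot: [[-0.105, 0.994, -0.003], [0.994, 0.105, -0.002], [-0.002, -0.003, -1.0]]
contact_force: [-0.7, -0.2, 0.2]
gripper_width: 0.001
```

```bash
cat >> h.py <<'E'
V=np.array([.6311,.0091,.1113])
def G(X): return np.array([[np.cos(V[2]),np.sin(V[2])],[-np.sin(V[2]),np.cos(V[2])]])@(np.array(X)[:2]-V[:2])
def st():
    o=get_obs(); R=np.array(o["tool_rot"]); c,s=np.cos(V[2]),np.sin(V[2]); RG=np.array([[c,s,0],[-s,c,0],[0,0,1]])@R
    print("t",round(o["time"],2),"tcp gauge mm",(G(o["eef_pos"])*1000).round(1),"z",round(o["eef_pos"][2]*1000,1),"F",np.round(o["contact_force"],1),"q",np.round(o["joint_pos"],2),"w",round(o["gripper_width"],2)); print(RG.round(3).tolist())
E
python3 -c "
from h import *
st()"
```

```text
t 1.5 tcp gauge mm [-146.2  -95.2] z 208.5 F [-0.7 -0.2  0.2] q [ 0.18  0.39 -0.04  1.83  0.02  0.92  0.24] w 0.0
[[0.006, 1.0, -0.003], [1.0, -0.006, -0.002], [-0.002, -0.003, -1.0]]
```

Call:
jog_arm --dp '[[0,0.3,3.5],[0,0,3.5],[0,0,3.5],[0,0,3.5],[0,0,2.5],[0,0,1.3],[0,0,0.6],[0,0,0]]' --dr '[[0,0,-0.35],[0,0,0],[0,0,0],[0,0,0],[0,0,0],[0,0,0],[0,0,0],[0,0,0]]'

```text
time: 2.3
eef_pos: [0.5033, -0.0975, 0.0237]
tool_rot: [[-0.118, 0.993, -0.001], [0.993, 0.118, 0.0], [0.001, -0.001, -1.0]]
contact_force: [-0.0, 0.0, 0.2]
gripper_width: -0.001
```

```bash
python3 -c "
from h import *
st()
p,d=capture('wrist');cv2.imwrite('pics/w1.png',p[:,:,::-1])
p,d=capture('scene');cv2.imwrite('pics/s1.png',p[:,:,::-1])
"
```

```text
t 2.3 tcp gauge mm [-138.9  -91.7] z 23.7 F [-0.   0.   0.2] q [ 0.17  0.68 -0.03  2.    0.04  0.47  0.22] w -0.0
[[-0.007, 1.0, -0.001], [1.0, 0.007, 0.0], [0.001, -0.001, -1.0]]
```

View pics/w1.png

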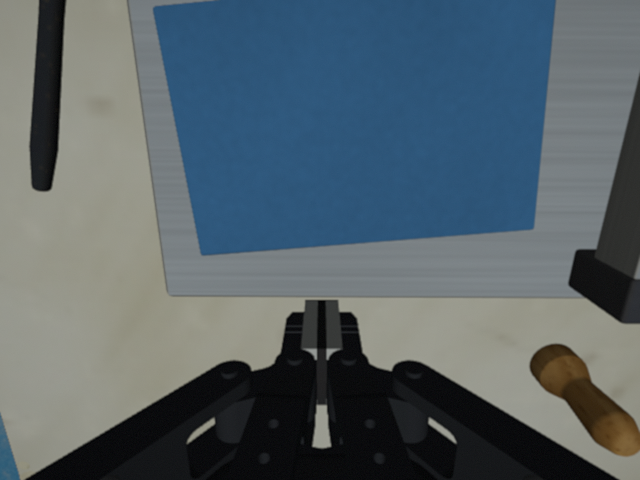

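View pics/s1.png

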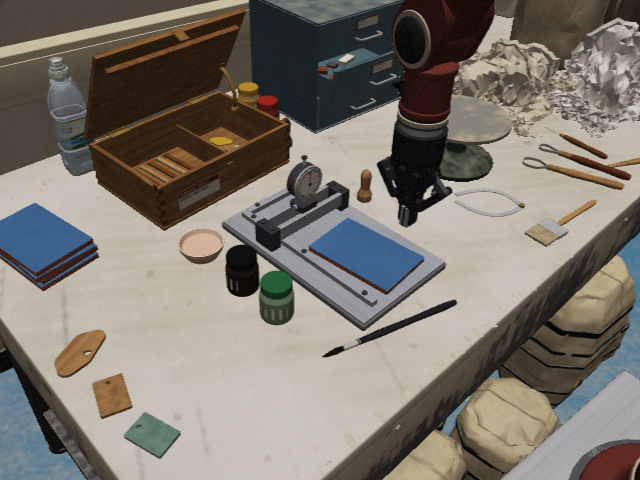

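Call:
jog_arm --dp '[[0,-0.5,0.25],[0.5,0,0],[0.4,0,0],[0.3,0,0],[0.3,0,0],[0.2,0,0],[0.2,0,0],[0.2,0,0]]' --dr '[[0,0,0.4],[0,0,0],[0,0,0],[0,0,0],[0,0,0],[0,0,0],[0,0,0],[0,0,0]]'

```text
time: 3.2
eef_pos: [0.4956, -0.0775, 0.0217]
tool_rot: [[-0.11, 0.994, -0.0], [0.994, 0.11, -0.0], [-0.0, -0.0, -1.0]]
contact_force: [0.2, 0.3, -0.1]
gripper_width: -0.002
```

```bash
cat > look.py <<'E'
from h import *
import sys
st()
for c in sys.argv[2:]:
    p,d=capture(c);cv2.imwrite(f'pics/{c}_{sys.argv[1]}.png',p[:,:,::-1])
    m=outline_of("tile",c)
    for r in m[:1]:
        k=r["pixels"].astype(np.uint8)&cv2.dilate(blue(p),np.ones((3,3)))
        ct=max(cv2.findContours(k,0,cv2.CHAIN_APPROX_NONE)[0],key=len)[:,0]
        w=np.array([G(q) for q in rays(c,ct,.026)])*1000
        b=cv2.minAreaRect(w.astype(np.float32));print(c,r["conf"],np.round(b[0],1),np.round(b[1],1),round(b[2],2),"min/max",w.min(0).round(1),w.max(0).round(1))
E
python3 look.py 2 wrist scene
```

```text
t 3.2 tcp gauge mm [-144.2  -71.1] z 21.7 F [ 0.2  0.3 -0.1] q [ 0.13  0.67 -0.02  2.03  0.04  0.44  0.19] w -0.0
[[0.001, 1.0, -0.0], [1.0, -0.001, -0.0], [-0.0, -0.0, -1.0]]
scene 0.73 [-99.4 -45. ] [179.7  86.3] 38.92 min/max [-196.3  -72.3] [-44.6  44.6]
```

Call:
jog_arm --dp '[[0.15,0,0],[0.15,0,0],[0.15,0,0],[0.15,0,0],[0.1,0,0],[0.1,0,0],[0,0,0],[0,0,0]]' --dr '[[0,0,0],[0,0,0],[0,0,0],[0,0,0],[0,0,0],[0,0,0],[0,0,0],[0,0,0]]'

```text
time: 4.2
eef_pos: [0.4948, -0.0697, 0.0217]
tool_rot: [[-0.11, 0.994, -0.0], [0.994, 0.11, 0.0], [0.0, -0.0, -1.0]]
contact_force: [0.3, -0.8, 0.7]
gripper_width: -0.005
```

```bash
python3 look.py 3 wrist side
```

```text
t 4.2 tcp gauge mm [-144.2  -63.2] z 21.7 F [ 0.3 -0.8  0.7] q [ 0.11  0.67 -0.02  2.03  0.03  0.44  0.17] w -0.0
[[0.001, 1.0, -0.0], [1.0, -0.001, 0.0], [0.0, -0.0, -1.0]]
wrist 0.93 [-124.6  -15.5] [149.1  99.6] 5.18 min/max [-202.5  -71.2] [-46.1  40.2]
side 0.56 [-125.5  -14.2] [151.1 103.2] 5.56 min/max [-204.1  -70.4] [-47.   43.2]
```

View pics/wrist_3.png

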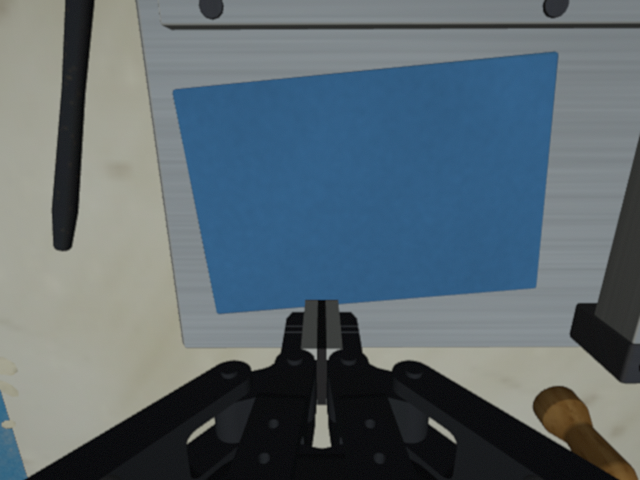

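View pics/side_3.png

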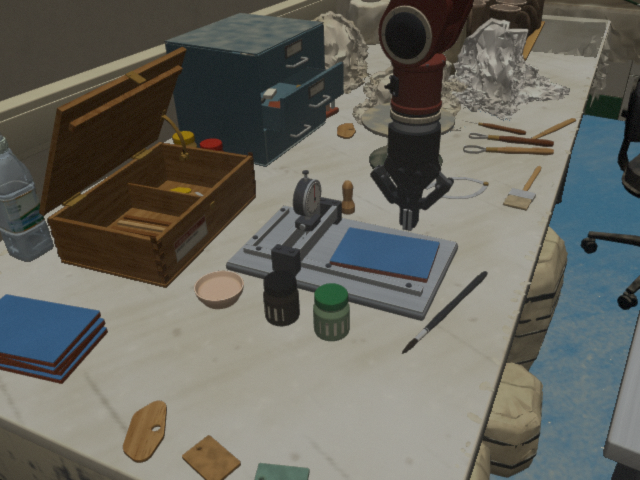

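```bash
python3 - <<'E'
from h import *
o=get_obs();R=np.array(o["tool_rot"]);p0=np.array(o["eef_pos"])
for q in [(0,0,0),(11,0,0),(-11,0,0),(11,0,-19),(11,10,0),(11,0,-40)]:
    X=p0+R@(np.array(q)/1000);print(q,proj("wrist",X).round(1))
p,d=capture('wrist')
for (u,v) in [(312,296),(312,302),(312,306),(312,320),(312,340),(332,306),(332,320),(332,340),(350,320),(280,306),(250,200),(400,200),(230,335),(360,330)]:
    i=camera_info('wrist');K=i["camera_matrix"];c=np.array([(u-K[0,2])/K[0,0],(v-K[1,2])/K[1,1],1])*d[v,u]
    X=i["R"].T@(c-i["t"]); print((u,v),(G(X)*1000).round(1),(X[2]*1000).round(1), "tool",(R.T@(X-p0)*1000).round(1))
E
```

```text
(0, 0, 0) [[322.6 293.7]]
(11, 0, 0) [[322.6 272.4]]
(-11, 0, 0) [[322.5 314.2]]
(11, 0, -19) [[322.7 290.4]]
(11, 10, 0) [[344.  272.4]]
(11, 0, -40) [[322.9 315.6]]
(312, 296) [-149.1  -62.1] 26.3 tool [ 1.1 -4.9 -4.6]
(312, 302) [-148.5  -52.5] 50.5 tool [ 10.7  -4.3 -28.8]
(312, 306) [-148.4  -51.9] 54.9 tool [ 11.4  -4.2 -33.2]
(312, 320) [-148.1  -52.1] 65.0 tool [ 11.1  -3.9 -43.3]
(312, 340) [-147.8  -52.1] 77.8 tool [ 11.2  -3.6 -56.1]
(332, 306) [-140.6  -53. ] 53.0 tool [ 10.3   3.6 -31.3]
(332, 320) [-140.9  -52.1] 65.1 tool [ 11.2   3.3 -43.4]
(332, 340) [-141.3  -52.4] 77.3 tool [ 10.8   3.  -55.6]
(350, 320) [-133.9  -56.3] 57.9 tool [  6.9  10.4 -36.2]
(280, 306) [-164.1  -67.1] 26.7 tool [ -3.9 -19.9  -5. ]
(250, 200) [-175.3  -16.9] 25.5 tool [ 46.3 -31.1  -3.8]
(400, 200) [-111.2  -16.9] 26.0 tool [46.4 33.  -4.4]
(230, 335) [-191.5  -89.2] 16.4 tool [-26.  -47.2   5.3]
(360, 330) [-125.2  -86.4] 16.2 tool [-23.2  19.1   5.5]
```

```bash
python3 - <<'E'
from h import *
o=get_obs();R=np.array(o["tool_rot"]);p0=np.array(o["eef_pos"])
out=[]
for c in("scene","side"):
    p,d=capture(c);u0,v0=proj(c,p0)[0];print(c,u0,v0)
    x,y=int(u0)-33,int(v0)-30
    a=cv2.resize(p[y:y+60,x:x+66],None,fx=6,fy=6,interpolation=cv2.INTER_CUBIC)
    for q in [(0,0,0),(11,0,0),(11,0,-19),(11,14,0),(11,-14,0)]:
        u=(proj(c,p0+R@(np.array(q)/1000))[0]-[x,y]+.5)*6; cv2.circle(a,(int(u[0]),int(u[1])),3,(255,0,0),-1)
    out.append(a)
cv2.imwrite("pics/tip.png",np.hstack(out)[:,:,::-1])
E
```

```text
scene 395.38964404185447 245.34853914785361
side 406.83267415308956 240.1548799166081
```

View pics/tip.png

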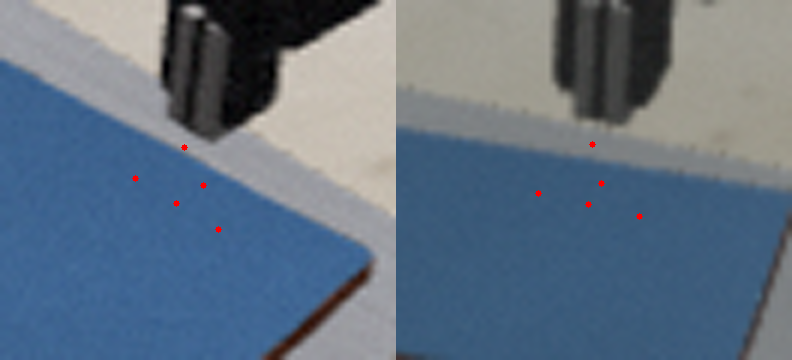

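```bash
python3 - <<'E'
from h import *
o=get_obs();R=np.array(o["tool_rot"]);p0=np.array(o["eef_pos"])
def P(c): i=camera_info(c);return i["camera_matrix"]@np.c_[i["R"],i["t"]]
a=np.array([[362+195/6-.4,215+138/6-.4]]).T;b=np.array([[373+204/6-.4,210+122/6-.4]]).T
X=cv2.triangulatePoints(P("scene"),P("side"),a,b);X=(X[:3]/X[3]).ravel()
print(X,G(X),"tool",R.T@(X-p0)*1000)
for c,(u,v) in (("scene",(394,235)),("scene",(393,225)),("side",(404,226)),("side",(409,226))):
    p,d=capture(c);i=camera_info(c);K=i["camera_matrix"];q=np.array([(u-K[0,2])/K[0,0],(v-K[1,2])/K[1,1],1])*d[v,u]
    X=i["R"].T@(q-i["t"]);print(c,(u,v),(R.T@(X-p0)*1000).round(1))
E
```

```text
[ 0.49133285 -0.05959497  0.04634588] [-0.14653232 -0.05274594] tool [ 10.47059514  -2.28564026 -24.6437579 ]
scene (394, 235) [ 12.3  -3.2 -29.8]
scene (393, 225) [ 10.3   2.6 -44.9]
side (404, 226) [  9.7   3.1 -31.5]
side (409, 226) [ 12.9  -5.8 -35.5]
```

All three cameras agree that the fingertips end about 25 mm above the reported TCP. The tile hasn't moved either, although the TCP position would put the fingers inside it. I'll go by the images: back off, lower stepwise and check again.

Call:
jog_arm --dp '[[-0.8,0,0],[-0.8,0,0],[-0.8,0,0],[0,0,0.5],[0,0,0.5],[0,0,0.5],[0,0,0],[0,0,0]]' --dr '[[0,0,0],[0,0,0],[0,0,0],[0,0,0],[0,0,0],[0,0,0],[0,0,0],[0,0,0]]'

```text
time: 5.55
eef_pos: [0.4972, -0.0931, 0.0064]
tool_rot: [[-0.111, 0.994, -0.001], [0.994, 0.111, 0.0], [0.0, -0.001, -1.0]]
contact_force: [0.8, 0.5, 0.1]
gripper_width: 0.002
```

```bash
cat > tip.py <<'E'
from h import *
import sys
st()
o=get_obs();R=np.array(o["tool_rot"]);p0=np.array(o["eef_pos"])
out=[]
for c in("scene","side"):
    p,d=capture(c);u0,v0=proj(c,p0)[0]
    x,y=int(u0)-33,int(v0)-40;print(c,x,y)
    a=cv2.resize(p[y:y+75,x:x+66],None,fx=6,fy=6,interpolation=cv2.INTER_CUBIC)
    for q in [(0,0,0),(11,0,0),(11,0,-25)]:
        u=(proj(c,p0+R@(np.array(q)/1000))[0]-[x,y]+.5)*6; cv2.circle(a,(int(u[0]),int(u[1])),2,(255,0,0),-1)
    out.append(a)
    i=camera_info(c);K=i["camera_matrix"]
    v,u=np.mgrid[y:y+75,x:x+66];z=d[v,u];q=np.stack([(u-K[0,2])/K[0,0]*z,(v-K[1,2])/K[1,1]*z,z],-1)
    T=((q-i["t"])@i["R"]-p0)@R*1000
    s=(abs(T[...,0])<16)&(abs(T[...,1])<20)&(z>0)&(T[...,2]<1)
    print("finger depth pts: max tool z",np.sort(T[s][:,2])[-8:].round(1))
cv2.imwrite(sys.argv[1],np.hstack(out)[:,:,::-1])
E
python3 tip.py pics/tip2.png
```

```text
t 5.55 tcp gauge mm [-144.4  -86.7] z 6.4 F [0.8 0.5 0.1] q [ 0.16  0.7  -0.03  2.02  0.04  0.42  0.21] w 0.0
[[0.0, 1.0, -0.001], [1.0, -0.0, 0.0], [0.0, -0.001, -1.0]]
scene 370 206
finger depth pts: max tool z [-7.4 -7.4 -7.4 -7.4 -7.1 -7.1 -6.7 -6.7]
side 377 200
finger depth pts: max tool z [-9.  -8.9 -8.8 -8.8 -8.8 -8.7 -8.2 -8.1]
```

View pics/tip2.png

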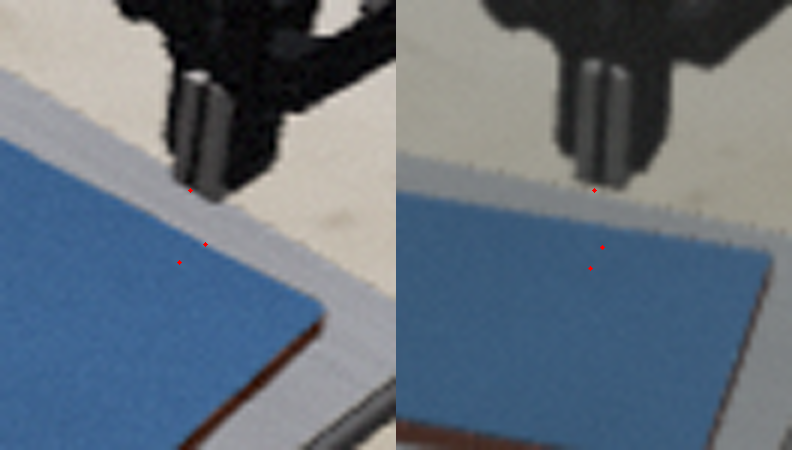

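Call:
jog_arm --dp '[[0,0,0.3],[0,0,0.3],[0,0,0.2],[0,0,0.2],[0,0,0],[0,0,0],[0,0,0],[0,0,0]]' --dr '[[0,0,0],[0,0,0],[0,0,0],[0,0,0],[0,0,0],[0,0,0],[0,0,0],[0,0,0]]'

```text
time: 6.45
eef_pos: [0.4975, -0.0936, -0.0032]
tool_rot: [[-0.11, 0.994, 0.0], [0.994, 0.11, -0.0], [-0.0, 0.0, -1.0]]
contact_force: [-0.4, -0.7, 0.4]
gripper_width: 0.002
```

```bash
python3 tip.py pics/tip3.png
```

```text
t 6.45 tcp gauge mm [-144.2  -87.2] z -3.2 F [-0.4 -0.7  0.4] q [ 0.16  0.72 -0.03  2.03  0.04  0.4   0.21] w 0.0
[[0.001, 1.0, 0.0], [1.0, -0.001, -0.0], [-0.0, 0.0, -1.0]]
scene 370 210
finger depth pts: max tool z [-17.1 -16.8 -16.8 -16.7 -16.7 -16.6 -16.3 -16.3]
side 377 205
finger depth pts: max tool z [-19.1 -19.  -19.  -18.9 -18.9 -18.4 -18.2 -18. ]
```

View pics/tip3.png

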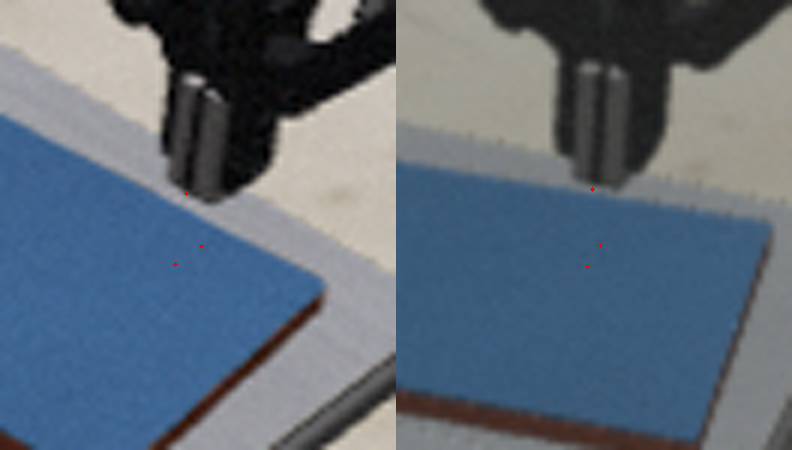

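Call:
jog_arm --dp '[[0,0,0.1],[0.5,0,0],[0.3,0,0],[0.25,0,0],[0.25,0,0],[0.25,0,0],[0.25,0,0],[0,0,0]]' --dr '[[0,0,0],[0,0,0],[0,0,0],[0,0,0],[0,0,0],[0,0,0],[0,0,0],[0,0,0]]'

```text
time: 7.35
eef_pos: [0.4953, -0.075, -0.0043]
tool_rot: [[-0.111, 0.994, -0.0], [0.994, 0.111, 0.0], [0.0, -0.0, -1.0]]
contact_force: [-0.3, -0.5, 0.5]
gripper_width: 0.0
```

```bash
python3 look.py 4 wrist
```

```text
t 7.35 tcp gauge mm [-144.3  -68.5] z -4.3 F [-0.3 -0.5  0.5] q [ 0.12  0.72 -0.02  2.04  0.04  0.38  0.18] w 0.0
[[0.0, 1.0, -0.0], [1.0, -0.0, 0.0], [0.0, -0.0, -1.0]]
wrist 0.89 [-121.9   -6.3] [149.3  99.5] 2.43 min/max [-198.4  -58.9] [-45.5  45.8]
```

View pics/wrist_4.png

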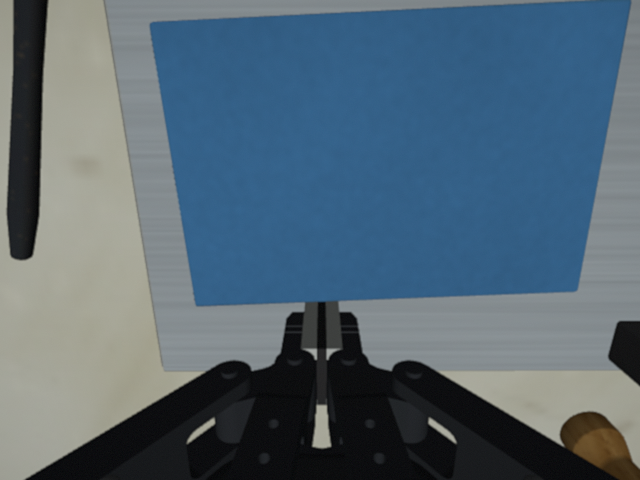

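Call:
jog_arm --dp '[[0.15,0,0],[0.15,0,0],[0.15,0,0],[0.1,0,0],[0.1,0,0],[0.05,0,0],[0,0,0],[0,0,0]]' --dr '[[0,0,0],[0,0,0],[0,0,0],[0,0,0],[0,0,0],[0,0,0],[0,0,0],[0,0,0]]'

```text
time: 8.25
eef_pos: [0.4946, -0.0686, -0.0043]
tool_rot: [[-0.11, 0.994, -0.0], [0.994, 0.11, 0.0], [0.0, -0.0, -1.0]]
contact_force: [-0.2, -1.4, -0.6]
gripper_width: -0.001
```

```bash
python3 look.py 5 wrist
```

```text
t 8.25 tcp gauge mm [-144.3  -62.1] z -4.3 F [-0.2 -1.4 -0.6] q [ 0.11  0.72 -0.02  2.05  0.03  0.38  0.17] w -0.0
[[0.001, 1.0, -0.0], [1.0, -0.001, 0.0], [0.0, -0.0, -1.0]]
wrist 0.93 [-120.8   -0.7] [149.   99.4] 0.66 min/max [-195.6  -51. ] [-45.8  49.4]
```

Call:
jog_arm --dp '[[0.05,0,0],[0.05,0,0],[0.05,0,0],[0.03,0,0],[0,0,0],[0,0,0],[0,0,0],[0,0,0]]' --dr '[[0,0,0],[0,0,0],[0,0,0],[0,0,0],[0,0,0],[0,0,0],[0,0,0],[0,0,0]]'

```text
time: 9.15
eef_pos: [0.4943, -0.0678, -0.0043]
tool_rot: [[-0.11, 0.994, -0.0], [0.994, 0.11, -0.001], [-0.001, -0.0, -1.0]]
contact_force: [-1.0, -4.1, -0.2]
gripper_width: -0.002
```

```bash
python3 look.py 6 wrist
```

```text
t 9.15 tcp gauge mm [-144.5  -61.2] z -4.3 F [-1.  -4.1 -0.2] q [ 0.1   0.72 -0.02  2.05  0.03  0.38  0.17] w -0.0
[[0.002, 1.0, -0.0], [1.0, -0.002, -0.001], [-0.001, -0.0, -1.0]]
wrist 0.78 [-120.7   -0. ] [149.2  99.3] 0.13 min/max [-195.3  -49.7] [-46.   49.6]
```

View pics/wrist_6.png

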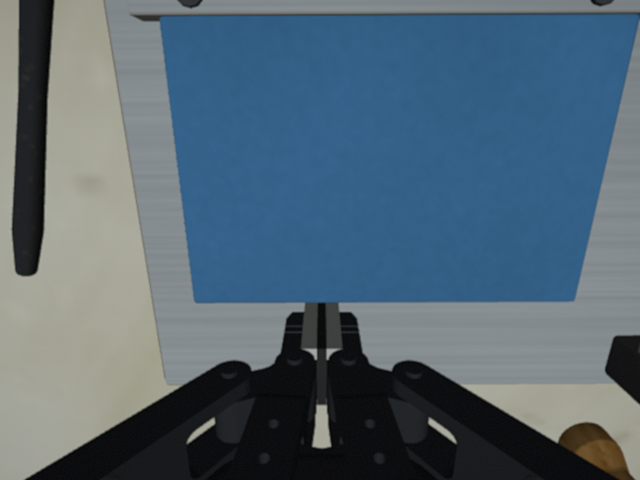

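Call:
jog_arm --dp '[[-0.5,0,0],[-1,0,0],[-0.5,0,-3],[0,0,-4],[2,-1.8,0],[2,-1.8,0],[2,-1.7,0],[2,-1.7,0]]' --dr '[[0,0,0],[0,0,0],[0,0,0],[0,0,0],[0,0,0],[0,0,0],[0,0,0],[0,0,0]]'

```text
time: 10.05
eef_pos: [0.418, -0.0138, 0.0659]
tool_rot: [[-0.111, 0.994, 0.001], [0.994, 0.111, 0.001], [0.001, 0.001, -1.0]]
contact_force: [-0.4, 0.7, -0.0]
gripper_width: -0.001
```

```bash
python3 -c "
from h import *
st()
i=camera_info('wrist');o=get_obs();R=np.array(o['tool_rot']);print(R.T@(-i['R'].T@i['t']-o['eef_pos']))"; python3 look.py 7 scene side wrist
```

```text
t 10.05 tcp gauge mm [-214.4    0.9] z 65.9 F [-0.4  0.7 -0. ] q [-0.01  0.51 -0.02  2.22  0.02  0.41  0.07] w -0.0
[[0.0, 1.0, 0.001], [1.0, -0.0, 0.001], [0.001, 0.001, -1.0]]
[ 0.08269111 -0.0004863  -0.16571307]
t 10.05 tcp gauge mm [-214.4    0.9] z 65.9 F [-0.4  0.7 -0. ] q [-0.01  0.51 -0.02  2.22  0.02  0.41  0.07] w -0.0
[[0.0, 1.0, 0.001], [1.0, -0.0, 0.001], [0.001, 0.001, -1.0]]
scene 0.75 [-1.225e+02  1.000e-01] [100.2 151.8] 89.72 min/max [-198.5  -50. ] [-46.7  50.5]
side 0.8 [-121.6   -0.2] [151.5 101.7] 0.14 min/max [-197.3  -51.2] [-45.7  50.5]
wrist 0.7 [-120.3   -1.5] [ 99.6 150. ] 89.93 min/max [-195.3  -51.3] [-45.3  48.3]
```

Call:
jog_arm --dp '[[0,0,0],[0,0,0],[0,0,0],[0,0,0],[0,0,0],[0,0,0],[0,0,0],[0,0,0]]' --dr '[[0,0,-8.5],[0,0,-8.5],[0,0,-8.5],[0,0,-8.5],[0,0,-8.5],[0,0,-8.5],[0,0,-8.5],[0,0,-8.5]]'

```text
time: 11.15
eef_pos: [0.4195, -0.0159, 0.0657]
tool_rot: [[-0.964, 0.266, 0.001], [0.266, 0.964, 0.0], [-0.001, 0.0, -1.0]]
contact_force: [-0.1, -0.4, 0.7]
gripper_width: 0.003
```

Call:
jog_arm --dp '[[0,0,0],[0,0,0],[0,0,0],[0,0,1.5],[0,0,1],[0,0,0.5],[0,0,0],[0,0,0]]' --dr '[[0,0,-8],[0,0,-8],[0,0,-6],[0,0,0],[0,0,0],[0,0,0],[0,0,0],[0,0,0]]'

```text
time: 11.95
eef_pos: [0.4185, -0.015, 0.0357]
tool_rot: [[-0.994, -0.11, -0.0], [-0.11, 0.994, -0.0], [0.0, -0.0, -1.0]]
contact_force: [0.3, 0.2, 0.1]
gripper_width: 0.006
```

```bash
python3 tip.py pics/tip4.png
```

```text
t 11.95 tcp gauge mm [-214.    -0.3] z 35.7 F [0.3 0.2 0.1] q [ 0.25  0.6  -0.39  2.23  0.58  0.4   1.07] w 0.01
[[-1.0, 0.001, -0.0], [0.001, 1.0, -0.0], [0.0, -0.0, -1.0]]
scene 373 239
finger depth pts: max tool z [-24.4 -23.8 -23.8 -23.6 -23.  -22.8 -21.8 -21.5]
side 406 223
finger depth pts: max tool z [-25.3 -25.1 -25.1 -24.7 -24.4 -23.8 -23.6 -22.7]
```

View pics/tip4.png

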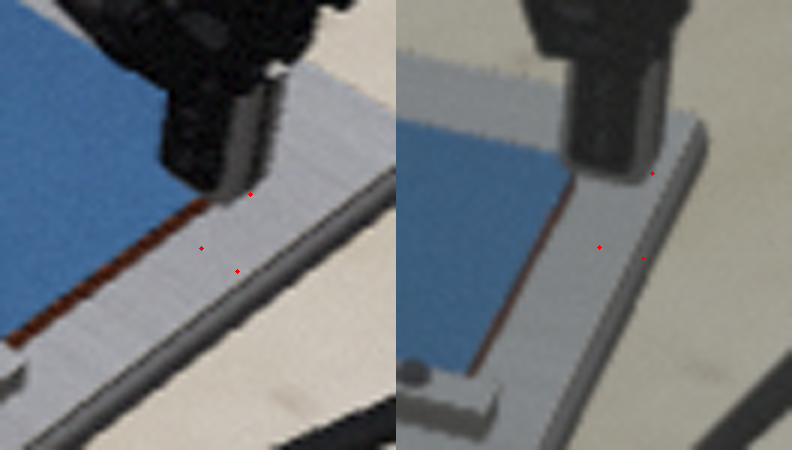

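Call:
jog_arm --dp '[[0.2,0,0.8],[0,0,1.2],[0,0,1.0],[0,0,0.6],[0,0,0.3],[0,0,0.1],[0,0,0],[0,0,0]]' --dr '[[0,0,0],[0,0,0],[0,0,0],[0,0,0],[0,0,0],[0,0,0],[0,0,0],[0,0,0]]'

```text
time: 12.85
eef_pos: [0.4165, -0.0152, -0.004]
tool_rot: [[-0.994, -0.11, 0.001], [-0.11, 0.994, 0.0], [-0.001, 0.0, -1.0]]
contact_force: [0.6, 0.9, -0.6]
gripper_width: 0.001
```

```bash
python3 tip.py pics/tip5.png
```

```text
t 12.85 tcp gauge mm [-216.    -0.3] z -4.0 F [ 0.6  0.9 -0.6] q [ 0.17  0.68 -0.27  2.26  0.66  0.27  1.  ] w 0.0
[[-1.0, 0.001, 0.001], [0.001, 1.0, 0.0], [-0.001, 0.0, -1.0]]
scene 370 260
finger depth pts: max tool z [-1.6 -1.5 -1.4 -1.3 -1.2 -0.7 -0.6 -0.6]
side 405 245
finger depth pts: max tool z [-3.7 -3.7 -3.6 -3.3 -3.2 -3.1 -3.  -2.9]
```

View pics/tip5.png

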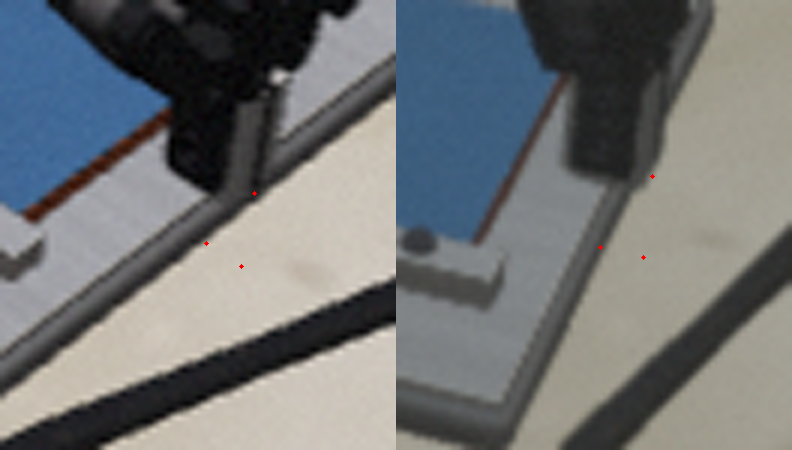

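Call:
jog_arm --dp '[[-0.3,0,0],[-0.3,0,0],[-0.2,0,0],[-0.2,0.01,0],[-0.3,0.01,0],[-0.4,0.01,0],[-0.4,0.01,0],[-0.4,0.01,0]]' --dr '[[0,0,0],[0,0,0],[0,0,0],[0,0,0],[0,0,0],[0,0,0],[0,0,0],[0,0,0]]'

```text
time: 13.75
eef_pos: [0.4411, -0.0123, -0.0044]
tool_rot: [[-0.994, -0.11, -0.001], [-0.11, 0.994, -0.0], [0.001, -0.0, -1.0]]
contact_force: [-1.6, -0.6, -0.1]
gripper_width: -0.0
```

```bash
python3 look.py 8 side wrist
```

```text
t 13.75 tcp gauge mm [-1.912e+02 -1.000e-01] z -4.4 F [-1.6 -0.6 -0.1] q [ 0.19  0.7  -0.31  2.2   0.63  0.34  1.02] w -0.0
[[-1.0, 0.001, -0.001], [0.001, 1.0, -0.0], [0.001, -0.0, -1.0]]
side 0.61 [-106.   -1.] [152.4 101.7] 0.74 min/max [-182.6  -51.7] [-30.4  50.8]
wrist 0.67 [-175.1  -33. ] [33.1 11.2] 89.96 min/max [-180.7  -49.5] [-169.5  -16.4]
```

View pics/side_8.png

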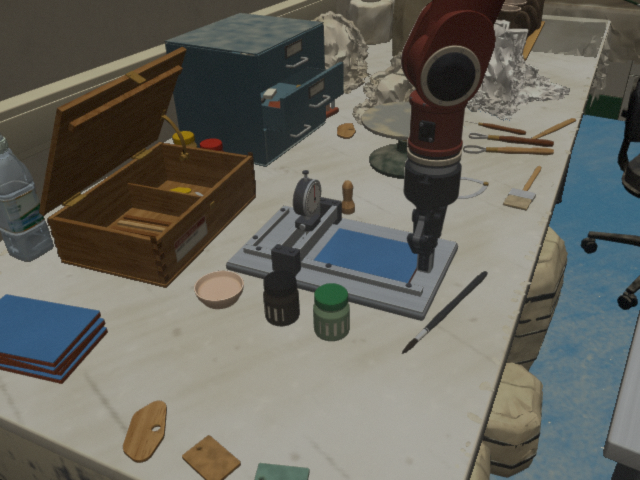

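The tile has advanced 15 mm, is still square, and the push force is about 1.6 N. Continuing.

Call:
jog_arm --dp '[[-0.35,0.01,0],[-0.35,0.01,0],[-0.35,0.01,0],[-0.35,0.01,0],[-0.35,0.01,0],[-0.35,0.01,0],[-0.35,0.01,0],[-0.35,0.01,0]]' --dr '[[0,0,0],[0,0,0],[0,0,0],[0,0,0],[0,0,0],[0,0,0],[0,0,0],[0,0,0]]'

```text
time: 14.75
eef_pos: [0.4678, -0.0085, -0.0045]
tool_rot: [[-0.994, -0.11, -0.003], [-0.11, 0.994, -0.001], [0.003, -0.001, -1.0]]
contact_force: [-3.0, -1.2, 1.9]
gripper_width: -0.001
```

```bash
python3 look.py 9 scene
```

```text
t 14.75 tcp gauge mm [-164.3    0.6] z -4.5 F [-3.  -1.2  1.9] q [ 0.2   0.72 -0.34  2.12  0.61  0.4   1.05] w -0.0
[[-1.0, 0.001, -0.003], [0.001, 1.0, -0.001], [0.003, -0.001, -1.0]]
scene 0.58 [-86.3   1.3] [140.3  99.1] 0.31 min/max [-156.7  -48.2] [-16.2  51.1]
```

View pics/scene_9.png

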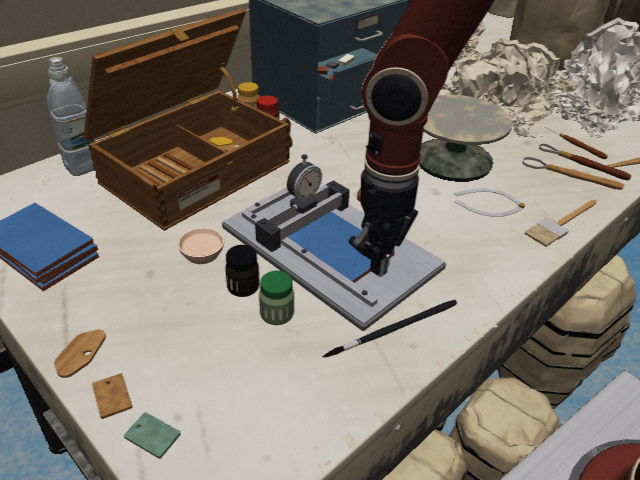

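Call:
jog_arm --dp '[[-0.3,0.01,0],[-0.3,0.01,0],[-0.3,0.01,0],[-0.3,0.01,0],[-0.3,0.01,0],[-0.3,0.01,0],[-0.3,0.01,0],[-0.3,0.01,0]]' --dr '[[0,0,0],[0,0,0],[0,0,0],[0,0,0],[0,0,0],[0,0,0],[0,0,0],[0,0,0]]'

```text
time: 15.65
eef_pos: [0.4928, -0.0046, -0.0043]
tool_rot: [[-0.994, -0.11, -0.0], [-0.11, 0.994, 0.0], [0.0, 0.0, -1.0]]
contact_force: [-4.0, -1.1, -1.3]
gripper_width: -0.004
```

Call:
jog_arm --dp '[[-0.3,0.01,0],[-0.3,0.01,0],[-0.3,0.01,0],[-0.3,0.01,0],[-0.3,0.01,0],[-0.3,0.01,0],[-0.3,0.01,0],[0,0,0]]' --dr '[[0,0,0],[0,0,0],[0,0,0],[0,0,0],[0,0,0],[0,0,0],[0,0,0],[0,0,0]]'

```text
time: 16.45
eef_pos: [0.5144, -0.0011, -0.0042]
tool_rot: [[-0.994, -0.11, 0.002], [-0.11, 0.994, 0.001], [-0.002, 0.001, -1.0]]
contact_force: [-1.4, -1.7, -0.9]
gripper_width: -0.006
```

```bash
python3 look.py 10 scene side
```

```text
t 16.45 tcp gauge mm [-117.1    2.8] z -4.2 F [-1.4 -1.7 -0.9] q [ 0.21  0.76 -0.38  2.    0.58  0.49  1.09] w -0.01
[[-1.0, 0.001, 0.002], [0.001, 1.0, 0.001], [-0.002, 0.001, -1.0]]
side 0.59 [-62.4  -0.1] [ 92.5 100.2] 0.34 min/max [-108.9  -50. ] [-16.   50.2]
```

View pics/scene_10.png

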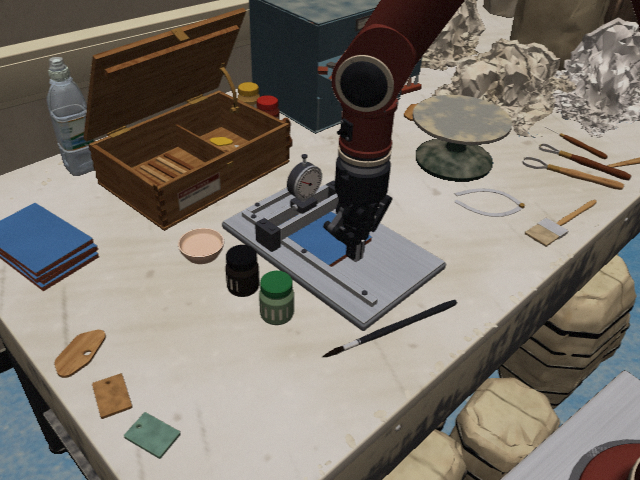

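View pics/side_10.png

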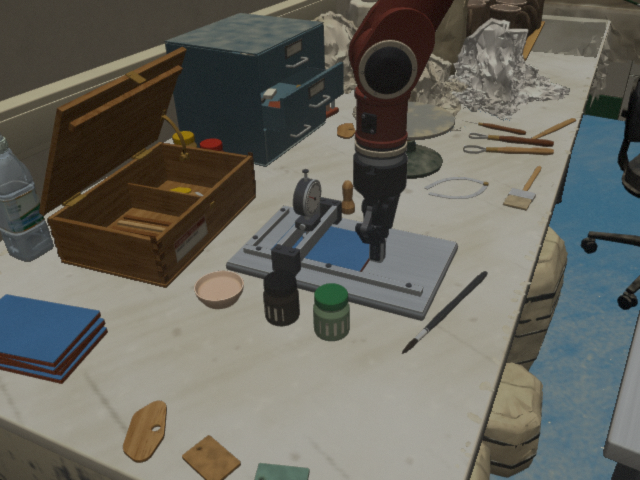

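Call:
jog_arm --dp '[[-0.3,0,0],[-0.3,0,0],[-0.3,0,0],[-0.3,0,0],[-0.3,0,0],[-0.3,0,0],[-0.3,0,0],[-0.2,0,0]]' --dr '[[0,0,0],[0,0,0],[0,0,0],[0,0,0],[0,0,0],[0,0,0],[0,0,0],[0,0,0]]'

```text
time: 17.45
eef_pos: [0.5367, 0.001, -0.0043]
tool_rot: [[-0.994, -0.11, 0.0], [-0.11, 0.994, 0.0], [-0.0, 0.0, -1.0]]
contact_force: [-3.7, -0.3, 2.0]
gripper_width: 0.003
```

Call:
jog_arm --dp '[[-0.1,0,0],[-0.1,0,0],[-0.1,0,0],[-0.1,0,0],[0,0,0],[0,0,0],[0,0,0],[0,0,0]]' --dr '[[0,0,0],[0,0,0],[0,0,0],[0,0,0],[0,0,0],[0,0,0],[0,0,0],[0,0,0]]'

```text
time: 18.25
eef_pos: [0.5406, 0.0014, -0.0043]
tool_rot: [[-0.994, -0.11, 0.001], [-0.11, 0.994, 0.0], [-0.001, 0.0, -1.0]]
contact_force: [-1.2, -0.4, -0.6]
gripper_width: 0.0
```

```bash
python3 look.py 11 side
```

```text
t 18.25 tcp gauge mm [-90.8   2.4] z -4.3 F [-1.2 -0.4 -0.6] q [ 0.21  0.78 -0.4   1.92  0.56  0.55  1.11] w 0.0
[[-1.0, 0.001, 0.001], [0.001, 1.0, 0.0], [-0.001, 0.0, -1.0]]
side 0.82 [-50.1   0.8] [65.2 99.2] 0.08 min/max [-82.7 -48.8] [-17.5  50.4]
```

Next, 1 mm steps until the stop pushes back.

Call:
jog_arm --dp '[[-0.1,0,0],[-0.1,0,0],[-0.1,0,0],[-0.05,0,0],[-0.05,0,0],[0,0,0],[0,0,0],[0,0,0]]' --dr '[[0,0,0],[0,0,0],[0,0,0],[0,0,0],[0,0,0],[0,0,0],[0,0,0],[0,0,0]]'

```text
time: 19.15
eef_pos: [0.5443, 0.0018, -0.0043]
tool_rot: [[-0.994, -0.11, 0.0], [-0.11, 0.994, 0.0], [-0.0, 0.0, -1.0]]
contact_force: [-2.1, -0.0, 0.7]
gripper_width: 0.001
```

```bash
python3 look.py 12 side
```

```text
t 19.15 tcp gauge mm [-87.1   2.4] z -4.3 F [-2.1 -0.   0.7] q [ 0.21  0.79 -0.4   1.91  0.56  0.55  1.11] w 0.0
[[-1.0, 0.001, 0.0], [0.001, 1.0, 0.0], [-0.0, 0.0, -1.0]]
side 0.71 [-47.8   0.5] [62.5 98.7] 0.12 min/max [-79.1 -48.8] [-16.5  49.8]
```

Call:
jog_arm --dp '[[-0.05,0,0],[-0.05,0,0],[-0.05,0,0],[-0.05,0,0],[0,0,0],[0,0,0],[0,0,0],[0,0,0]]' --dr '[[0,0,0],[0,0,0],[0,0,0],[0,0,0],[0,0,0],[0,0,0],[0,0,0],[0,0,0]]'

```text
time: 20.05
eef_pos: [0.5462, 0.002, -0.0043]
tool_rot: [[-0.994, -0.11, -0.0], [-0.11, 0.994, -0.0], [0.0, -0.0, -1.0]]
contact_force: [-3.3, -0.4, 1.0]
gripper_width: 0.005
```

```bash
python3 look.py 13 scene side
```

```text
t 20.05 tcp gauge mm [-85.2   2.4] z -4.3 F [-3.3 -0.4  1. ] q [ 0.21  0.79 -0.41  1.91  0.56  0.56  1.11] w 0.01
[[-1.0, 0.001, -0.0], [0.001, 1.0, -0.0], [0.0, -0.0, -1.0]]
scene 0.88 [-47.6  23.5] [60.4 54.4] 0.21 min/max [-77.8  -3.8] [-17.3  50.6]
side 0.9 [-46.4   0.3] [101.1  61.5] 89.62 min/max [-77.1 -50.4] [-15.4  51. ]
```

Call:
jog_arm --dp '[[-0.05,0,0],[-0.05,0,0],[-0.05,0,0],[0,0,0],[0,0,0],[0,0,0],[0,0,0],[0,0,0]]' --dr '[[0,0,0],[0,0,0],[0,0,0],[0,0,0],[0,0,0],[0,0,0],[0,0,0],[0,0,0]]'

```text
time: 21.05
eef_pos: [0.5461, 0.0019, -0.0045]
tool_rot: [[-0.994, -0.11, -0.003], [-0.11, 0.994, -0.001], [0.003, -0.0, -1.0]]
contact_force: [-5.9, -0.6, 4.3]
gripper_width: -0.001
```

```bash
python3 look.py 14 scene side
```

```text
t 21.05 tcp gauge mm [-85.2   2.3] z -4.5 F [-5.9 -0.6  4.3] q [ 0.21  0.79 -0.41  1.91  0.56  0.56  1.12] w -0.0
[[-1.0, 0.001, -0.003], [0.001, 1.0, -0.0], [0.003, -0.0, -1.0]]
scene 0.82 [-47.   23.2] [61.6 56.1] 0.04 min/max [-77.8  -4.8] [-16.2  51.3]
side 0.83 [-46.8   1.1] [98.4 60.7] 89.79 min/max [-77.1 -48.2] [-16.4  50.4]
```

The arm stalled at the expected TCP position (-85 mm) with the force up to 6 N, so the tile is against the stop. Backing straight off, then up.

Call:
jog_arm --dp '[[0.2,0,0],[0.5,0,0],[1.5,0,0],[2,0,0],[3,0,0],[1,0,-3],[0,0,-4],[0,0,-4]]' --dr '[[0,0,0],[0,0,0],[0,0,0],[0,0,0],[0,0,0],[0,0,0],[0,0,0],[0,0,0]]'

```text
time: 22.05
eef_pos: [0.4672, -0.0064, 0.1073]
tool_rot: [[-0.994, -0.111, 0.003], [-0.111, 0.994, 0.001], [-0.003, 0.001, -1.0]]
contact_force: [2.0, 0.1, 0.5]
gripper_width: -0.003
```

```bash
python3 look.py 15 scene side; python3 - <<'E'
import cv2,numpy as np
a=cv2.imread("pics/scene_15.png")[150:310,215:375];b=cv2.imread("pics/side_15.png")[160:320,225:385]
cv2.imwrite("pics/end.png",np.hstack([cv2.resize(x,(400,400),interpolation=cv2.INTER_CUBIC) for x in (a,b)]))
E
```

```text
t 22.05 tcp gauge mm [-164.7    2.8] z 107.3 F [2.  0.1 0.5] q [ 0.35  0.53 -0.55  2.05  0.44  0.67  1.2 ] w -0.0
[[-1.0, 0.0, 0.003], [0.0, 1.0, 0.001], [-0.003, 0.001, -1.0]]
scene 0.89 [-46.7   1.3] [101.7  62.6] 89.53 min/max [-78.1 -49.6] [-15.4  52.3]
side 0.67 [-47.   -1.2] [100.6  60.4] 89.62 min/max [-77.4 -51.6] [-16.8  49. ]
```

View pics/end.png

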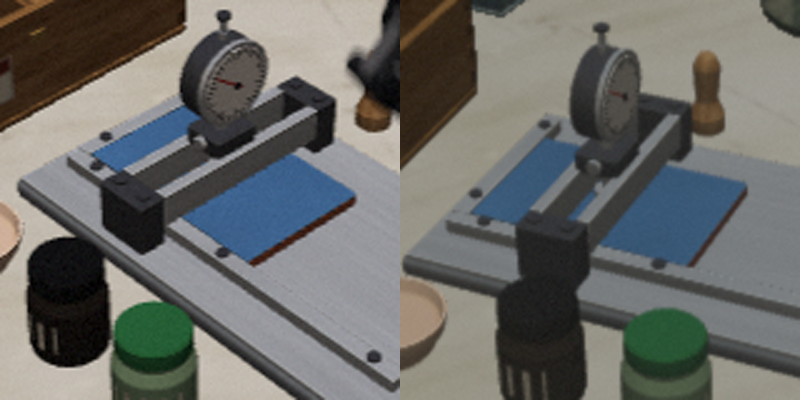

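```bash
python3 - <<'E'
import cv2,numpy as np
a=cv2.imread("pics/scene_15.png")[180:220,245:295];b=cv2.imread("pics/side_15.png")[200:250,240:290]
cv2.imwrite("pics/end2.png",np.hstack([cv2.resize(a,(400,320),interpolation=cv2.INTER_CUBIC),cv2.resize(b,(400,400),interpolation=cv2.INTER_CUBIC)[:320]]))
E
```

```text
(no output)
```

View pics/end2.png

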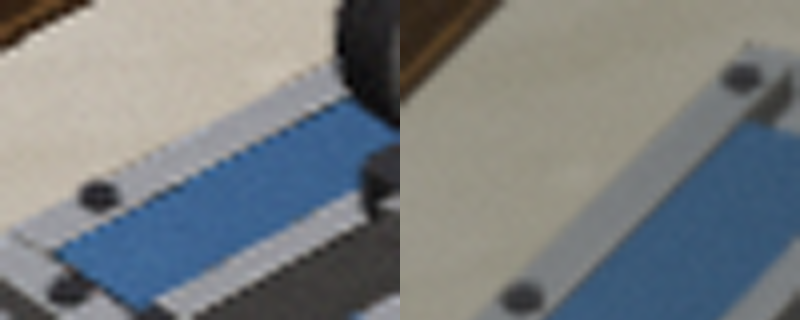

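Close up, the tile's top meets the stop and the fence with only a hairline gap, and the needle has turned. The hand is clear, so I'm handing in.

```bash
python3 -c "
from station import *
print(close_job())"
```

```text
the job is handed in; nothing more can be done
None
```

The tile is home in the gauge: flat under the bridge and flush against the fence and the end stop, with the dial's needle turned. I handed the job in at about 22 s of the 54 s, and it reported no verdict. I squared the tile on the fence with a side push from the closed fingertips. Then I pushed its trailing edge home, backed straight off and lifted clear.

**Last checks**
- **Push force:** the arm stalled at the expected depth (TCP at gauge x of about -85 mm) at about 6 N. The push took 1.5 to 4 N on the way in.
- **Fit:** close-ups show only a hairline gap at the stop and the fence, and the measured angle was under 0.5°.
- **Dial:** the needle has visibly moved, but I did not measure the spindle lift as a number.
- **Bystanders:** the jars, dish and stamp look unmoved in the pictures, but I did not measure them at the end.

**What disagreed**
- **Fingertip position:** all three cameras showed the shut fingertips about 25 mm short of the reported TCP. My first side push passed above the tile without touching it, so I lowered the tool to match the pictures.
- **Trailing edge:** the two fixed cameras put it at -77 to -78 mm, against a nominal -75 mm. Before the push they also read 2 to 3 mm farther back than the wrist camera, so I took this as camera error because the force stall and the close-ups showed contact.
- **Gauge fit:** my first automatic fit of the gauge outline was visibly wrong, so I replaced it with hand-picked corners.

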